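# Clamp a tube box on the bench shaker to the set tension

## Robot

A 6-joint arm with a two-finger parallel gripper is mounted at the origin on the work surface. World frame = base frame: x ahead of the robot, y to its left, z up, the work surface at z = 0. Lengths are in m, angles in degrees, forces in N, time in s.
With the tool pointing down it reaches from about 0.4 to 0.825 m from the base axis. Payload 7 kg.
Tool frame: the origin (TCP) lies at the very end of the fingers, on their centre line; the grasp point (between the pads) lies 19 mm behind it; z points along the fingers, y is the line along which they close (so a half turn about z gives the same grasp; the last joint's range is limited). The gripper opens to 88 mm and grips with 3 to 60 N. Pads are 19 mm wide; open, the fingers measure 130 mm over their backs; the gripper's body (78 mm by 193 mm) begins 47 mm behind the grasp point.
Start: joints at [16.507, 20.546, 0.682, 0, -70.136, -16.507], TCP at [0.675, -0, 0.227] pointing down, gripper open.
Joint ranges: [-176.03, 176.03], [-82.01, 121.73], [-58.28, 71.71], [-173.87, 95.51], [-174.79, -0.11], [-173.66, 173.66]. Speed limits (degrees/s): [136.94, 136.94, 172.46, 180, 180, 180].

## Interface

Orientations are given as [roll, pitch, yaw] about the fixed x, y, z axes, in that order (R = Rz(yaw) Ry(pitch) Rx(roll)).
In Python, from plant import r gives the robot as it stands. The module is installed in compiled form; this text tells all that it offers.
- The arm moves only by the tool jog_arm, never from a script. Its arguments are lists of equal length, an entry for each row: "travel": the shift along the tool's x, y, z each as a share of 50 cm, from -1 to 1, a list of three; "dr": the turn, a rotation vector about the tool's x, y, z each as a share of 360 degrees, from -1 to 1, a list of three; "claw": the opening, from 0 (shut) to 1 (fully open). A call has exactly 10 rows; each row is the pose to reach, as a shift and turn from the pose commanded when the call began, along the tool's axes at that moment, turning the shorter way round; what a row does not reach only later rows make up. A row lasts 1/8 s, in which the tool goes at most 62.5 mm and 10.7 degrees, less where a joint would pass 70% of its speed; a pose out of reach is approached as far as the arm can. A call with a number of a shift or a turn outside -1 to 1 is refused whole. A call with a gripper value outside its range is refused whole. The fingers move at their own pace and stop on an object; "newtons" is the grip in N (left out, the last holds). Time passes only in rows, so rows that repeat a pose let the fingers close, or fill a call up. It gives the time, the measured TCP pose, the force, the opening and the grip force at its end, in the units of the state.
- r.get_state(): the state, without advancing time (a new reading comes with each control period).
- r.capture(name): name is "scene" or "side" or "wrist"; returns a dict with "pixels" (480x640x3 uint8, red, green, blue), "range_z" (480x640 float32, m along the optical axis (not along the pixel's ray), 0 where there is no reading), "fx", "fy", "cx", "cy" (pixels), "dist_coeffs" ([k1, k2, p1, p2, k3] as OpenCV has them; the pictures are not rectified), "position" and "attitude" of the camera in the world; the wrist camera has in their place "hand_eye" (4x4, takes a point from camera to tool coordinates, whose origin is the TCP and whose axes are the flange's). Camera axes: x right, y up, looking along -z (the intrinsics and any distortion apply to the point x, -y, -z); pixel columns grow to the right and rows downward; lengths in m; the calibration is good to about 2 mm. A picture is of the moment at which its call begins: read the wrist's pose just before it.
- r.close_job(): hands the job in; it is judged then, once.
Trained networks look in the newest picture that a camera, given by its name, has taken for a name from the list of things; names that differ only in an ending like _2 or _b are one class to them, and where a whole thing is asked for, a point or a joint stands for the part that bears it (a point fixed in the world has none). Each returns a list of dicts, best first, with "conf" (0 to 1); they miss things now and then, are a little off and sometimes report something else, mostly with a low value. They report only what shows in the picture. A call takes as long as a camera call.
- r.boxes_of(name, camera): "extent" ([left, top, right, bottom] in pixels, round what is visible of it).
- r.regions_of(name, camera): "pixels" (480x640 bool, what is visible of it) and "extent" ([left, top, right, bottom] in pixels, round what is visible of it).
- r.tip_of(name, camera): "at" ([column, row] in pixels: a listed point, or the origin of a listed thing).
The state is a dict: "time_s": time; "joints": joint angles; "qd": joint speeds; "joint_torque": joint torques, N m; "tcp_pos": TCP position; "eef_rot": TCP orientation; "contact_force": force on the tool from outside, world axes, zero at the start; "moment": the same for the moment, N m; "gripper_width": finger opening in m; "gripper_force": force on a finger pad.
Only numpy, scipy, OpenCV 4.12 (cv2) and the standard library are available. Lean on these libraries where they do the work, as an engineer would, in place of code of your own. Each camera call takes 0.05 s, during which the arm holds its last target. There are 200 camera calls.

## Task

Take the long tube box out of the grey bin and stand it on the shaker's deck, lengthwise between the screw-driven jaw and the sprung stop plate and centred on them, and let go. Then turn the tension knob clockwise until the jaw presses the box against the stop plate so far that the steel pointer stands at the brass mark; let go and leave everything else where it is.

Things in the scene. Friction and masses are not known exactly. Their poses are not given: they have to be found in the camera images.
- shaker: Grey bench shaker with a sprung clamp, fixed, 200 x 405 mm. Origin on the bench under it; x points away from the robot, y from the white sloping console with the knob (-y end) to the sprung stop plate (+y end). Between them lies a black rubber deck, 70 mm above the bench. Behind it (+x), 68 mm past the deck's centre line, a spine 100 mm high carries a white scale, the pointer and the mark.
- deck_centre (a point): Point on the deck's upper face (z = 70 mm), on the centre line of jaw and stop plate, 55 mm from the slack stop plate's face: the box's middle when it just touches the plate. Axes as the shaker's. At the start there are 12 to 24 mm of spare length between jaw and plate; the jaw pushes the box home along +y.
- stop_face (a point): Middle of the sprung aluminium stop plate's face, looking along the shaker's -y; 90 mm wide, 12 mm thick, top 116 mm above the bench. Axes as the shaker's. Springs (250 N/m in all) behind it let it give up to 30 mm along +y.
- jaw_face (a point): Middle of the aluminium jaw's face, looking along the shaker's +y; 90 mm wide, top 116 mm above the bench. Axes as the shaker's. The knob drives it 22 mm per rad along +y. With no box in the clamp it presses on nothing and the pointer stays.
- knob (a joint): Angle of the tension knob, rad, 0 to 2.6; it grows clockwise as seen looking at the knob (tightening) and starts between 0.2 and 0.7. It stays where it is left; turning takes 0.15 to 0.3 N m. Once the box touches both jaw and stop plate the pointer moves 44 mm per rad of the knob.
- knob_grip (a point): On the knob's axis, in the grip bar, 30 mm out from the sloping panel (110 x 100 mm). Turns with the knob: x along the bar, y across it, z along the axis out of the panel, leaning 25 degrees from vertical towards the shaker's -x. The black bar is 70 mm long, 16 mm wide, and spans 14 to 42 mm out from the panel, over a steel hub 48 mm across.
- pointer_tip (a point): Tip of the steel pointer, a 3 mm wide finger on top of the spine that slides along the shaker's y and shows twice the stop plate's deflection; it rests at the shaker's y = 0 when the springs are slack and moves to +y as the plate gives. Axes as the shaker's.
- mark_line (a point): Middle of the 3 mm wide brass tooth of the rider clipped to the front edge of the spine: the set mark, somewhere 22 to 36 mm along +y from the slack pointer. Axes as the shaker's. The pointer is on the mark when both have the same y in the shaker's frame. The rider is fixed.
- box_centre (a point): Centre, half-way up, of the tube box: white with a clear lid, 56 mm (its x) x 110 mm (its y) x 62 mm high, about 0.22 kg, standing upright in the bin. Fingers fit on its two long sides.
- bin: Grey open bin, fixed, 260 (x) x 200 (y) x 55 mm high, walls and floor 5 mm. Origin under its centre. The tube box stands in its near or far half, the jar in the other.
- jar: Small jar, 54 mm across and 75 mm high, in the bin beside the tube box; origin under its centre. To be left in place.
- glass: Drinking glass, 60 mm across, 65 mm high, on the bench; leave alone. Origin under its centre.
- tip_box: Yellow open tip box 90 x 120 x 50 mm at the back of the bench; leave alone. Origin under its centre.
- pen: Black-handled 130 mm screwdriver lying near the robot; leave alone. Origin under its middle.
- beaker: Glass beaker, 70 mm across, 90 mm high, at the back right; leave alone. Origin under its centre.

How it is judged:
By the outcome, as a careful person would: the job done as asked, in the order asked, and still so for the second after the job is handed in, with the robot touching nothing.
It also fails if it takes over 72 s, if anything falls off the work surface, if the arm or the gripper's body presses on something with over 40 N, if the wrist force passes 120 N, or if a joint passes its speed limit or range.

## Working session

There is one attempt and no reset: what is moved stays moved. The work goes in short steps, Python scripts to look and compute and a tool call to move; the robot and the scene stay as the last step left them, time stands still between calls to the robot, and variables do not carry over. Pictures are saved under pics/ and viewed, at most 10 in all, crops included, and the job is handed in when it is done.

Besides the shell and the picture viewer there is one more tool, called after "Request:" as name(argument=value, ...) on one line, values as JSON. jog_arm: Moves the arm, as the interface text tells. Its arguments: {"type":"object","properties":{"travel":{"type":"array"},"dr":{"type":"array"},"claw":{"type":"array"},"newtons":{"type":"number"}},"required":["travel","dr","claw"]}

```bash
mkdir -p pics; cat > h.py <<'E'
import numpy as np, cv2
from scipy.spatial.transform import Rotation as R
from plant import r
def cam(name):
    st=r.get_state(); c=r.capture(name)
    if 'hand_eye' in c:
        T=np.eye(4);T[:3,:3]=R.from_euler('xyz',st['eef_rot'],degrees=True).as_matrix();T[:3,3]=st['tcp_pos']
        c['T']=T@np.array(c['hand_eye'])
    else:
        T=np.eye(4); a=np.array(c['attitude'],float)
        if a.shape==(3,3): T[:3,:3]=a
        elif a.size==3: T[:3,:3]=R.from_euler('xyz',a,degrees=True).as_matrix()
        else: T[:3,:3]=R.from_quat(a).as_matrix()
        T[:3,3]=c['position']; c['T']=T
    c['K']=np.array([[c['fx'],0,c['cx']],[0,c['fy'],c['cy']],[0,0,1.]])
    return c
def rays(c,uv):
    p=cv2.undistortPoints(np.array(uv,float).reshape(-1,1,2),c['K'],np.array(c['dist_coeffs'],float)).reshape(-1,2)
    return np.c_[p[:,0],-p[:,1],-np.ones(len(p))]@c['T'][:3,:3].T
def at_z(c,uv,z):
    d=rays(c,uv);o=c['T'][:3,3]; return o+d*((z-o[2])/d[:,2:])
def at_depth(c,uv):
    uv=np.array(uv).reshape(-1,2);d=rays(c,uv);i=np.round(uv).astype(int)
    return c['T'][:3,3]+d*c['range_z'][i[:,1].clip(0,479),i[:,0].clip(0,639)][:,None]
def proj(c,P):
    q=(np.array(P).reshape(-1,3)-c['T'][:3,3])@c['T'][:3,:3]
    return cv2.projectPoints(q*[1,-1,-1],np.zeros(3),np.zeros(3),c['K'],np.array(c['dist_coeffs'],float))[0].reshape(-1,2)
def save(c,n,crop=None,s=1):
    im=c['pixels'][:,:,::-1]
    if crop: im=im[crop[1]:crop[3],crop[0]:crop[2]]
    cv2.imwrite('pics/'+n,cv2.resize(im,None,fx=s,fy=s,interpolation=cv2.INTER_CUBIC))
E
cat > a.py <<'E'
from h import *
np.set_printoptions(precision=4,suppress=True)
print(r.get_state())
ims=[]
for n in ['scene','side']:
    c=cam(n); save(c,n+'0.png'); print(n,c.get('attitude'),c['T'][:3,3])
    for k in ['deck_centre','stop_face','jaw_face','knob_grip','pointer_tip','mark_line','box_centre','bin','jar','glass','shaker','beaker','tip_box']:
        for t in r.tip_of(k,n)[:1]:
            print(k,round(t['conf'],2),np.array(t['at']),at_depth(c,t['at'])[0] if 0<=t['at'][0]<640 and 0<=t['at'][1]<480 else '')
E
python3 a.py
```

```text
{'time_s': 0.0, 'joints': array([ 16.5082,  20.5904,   0.6343,  -0.0214, -70.1373, -16.5069]), 'qd': array([-0.0339,  0.0265, -0.0526,  0.0095,  0.0318, -0.0091]), 'joint_torque': array([ -0.0008, -58.2727,  29.3058,   6.9975,   0.0069,  -0.0002]), 'tcp_pos': array([ 0.6745, -0.    ,  0.2256]), 'eef_rot': array([179.9047,  -0.0073, -90.0059]), 'contact_force': array([0.5597, 0.2033, 0.3864]), 'moment': array([0.0513, 0.0099, 0.0167]), 'gripper_force': 0.0, 'gripper_width': 0.08780446113066755}
scene [ 57.6657  -1.2433 146.604 ] [1.0739 0.7075 0.6559]
deck_centre 0.9 [410.1 308. ] [0.5263 0.175  0.0679]
stop_face 0.77 [438.8 309.3] [0.5361 0.241  0.1142]
jaw_face 0.88 [374.8 273.7] [0.5413 0.1017 0.0951]
knob_grip 0.78 [286.  227.2] [ 0.6244 -0.0381  0.1373]
pointer_tip 0.61 [341.5 280.3] [0.5748 0.0581 0.0678]
mark_line 0.43 [351.3 284.1] [0.5985 0.1144 0.1042]
box_centre 0.81 [300.5 193.4] [0.6265 0.0092 0.2228]
bin 0.81 [278.5 218.8] [ 0.6321 -0.0495  0.1502]
jar 0.93 [249.8 221.5] [ 0.5734 -0.269   0.0178]
glass 0.94 [374.9 241.9] [ 0.3931 -0.0755  0.0122]
shaker 0.56 [359.6 319.6] [0.6372 0.1871 0.1012]
beaker 0.93 [186.4 290.5] [ 0.7836 -0.1082  0.0232]
tip_box 0.81 [228.5 369.6] [0.8128 0.1128 0.0331]
side [  59.7289   -1.0631 -173.1364] [0.4675 1.0539 0.7445]
deck_centre 0.92 [338.3 314.5] [0.5285 0.1552 0.0657]
stop_face 0.7 [339.2 323.6] [0.5206 0.2377 0.1079]
knob_grip 0.83 [304.9 233.2] [ 0.6218 -0.0347  0.1343]
pointer_tip 0.61 [302.6 279.4] [0.6148 0.0457 0.0672]
mark_line 0.51 [302.3 287.3] [0.6127 0.064  0.0596]
box_centre 0.65 [390.6 228.1] [ 0.4325 -0.228   0.0591]
bin 0.92 [364.6 239.2] [ 0.4944 -0.1691  0.0548]
jar 0.89 [341.5 230.6] [ 0.5582 -0.2671  0.02  ]
glass 0.94 [409.6 277.3] [ 0.3832 -0.068   0.0206]
shaker 0.97 [323.3 318.2] [0.5557 0.1742 0.0681]
beaker 0.69 [251. 257.] [ 0.7649 -0.1132  0.0131]
tip_box 0.62 [215.7 310.9] [0.7818 0.1362 0.0323]
```

View pics/scene0.png

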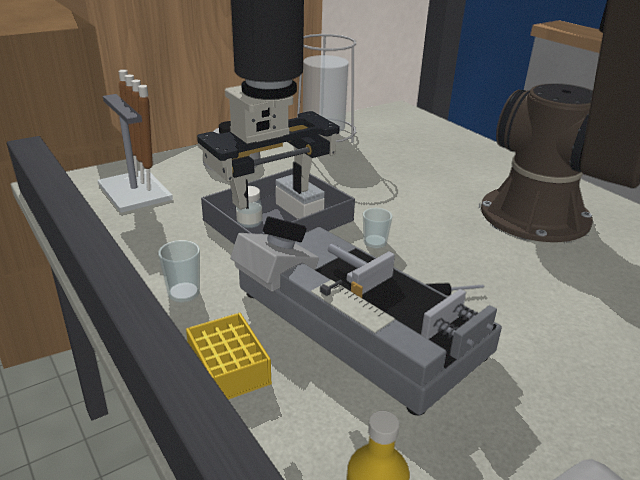

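View pics/side0.png

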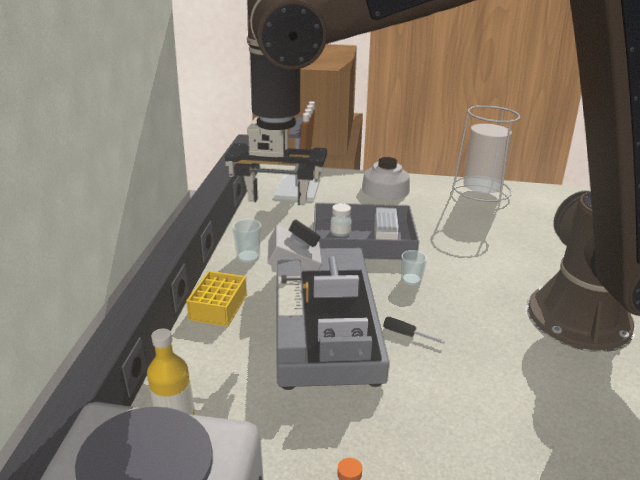

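The scene view shows the box at (300,193), partly behind a finger, and the jar at (250,205). The shaker runs from the knob at (286,228) to the stop plate at (445,315). The side view shows the box at (387,222), in the bin's near half.

```bash
cat > b.py <<'E'
from h import *
np.set_printoptions(precision=4,suppress=True)
def pts(c,m):
    v,u=np.nonzero(m&(c['range_z']>0)); return at_depth(c,np.c_[u,v])
def rect(P):
    (x,y),(w,h),a=cv2.minAreaRect((P[:,:2]*1000).astype(np.float32)); return round(x,1),round(y,1),round(w,1),round(h,1),round(a,2)
for n in ['scene','side']:
    c=cam(n)
    for k,z0,z1 in [('box_centre',.058,.08),('shaker',.06,.074),('shaker',.094,.106),('shaker',.112,.12)]:
        q=r.regions_of(k,n)
        if q:
            P=pts(c,q[0]['pixels']);P=P[(P[:,2]>z0)&(P[:,2]<z1)]
            print(n,k,q[0]['conf'],len(P), rect(P) if len(P)>5 else '',P[:,2].mean())
            if k=='shaker': np.save(f'{n}_{z0}.npy',P)
c=cam('wrist');print(np.array(c['hand_eye']),c['fx'])
E
python3 b.py
```

```text
scene shaker 0.65 6846 (566.8, 98.7, 210.0, 404.1, 10.83) 0.06697743948746142
scene shaker 0.65 6333 (582.5, 105.7, 175.2, 415.3, 13.67) 0.09917417226558035
scene shaker 0.65 1525 (573.2, 97.6, 148.7, 429.0, 28.43) 0.11472467683040409
side box_centre 0.83 451 (444.1, -277.5, 54.5, 116.9, 1.9) 0.06467434028254893
side shaker 0.88 4870 (565.2, 99.5, 206.9, 406.0, 10.76) 0.06646681030281265
side shaker 0.88 3631 (580.0, 112.2, 172.3, 404.8, 13.86) 0.09948897651147834
side shaker 0.88 1011 (571.3, 100.7, 145.8, 425.4, 28.55) 0.11468487586179367
[[ 0.0013  0.9694  0.2456  0.0664]
 [ 1.     -0.0013 -0.     -0.0001]
 [ 0.0003  0.2456 -0.9694 -0.1581]
 [ 0.      0.      0.      1.    ]] 410.81439810388196
```

Request:
jog_arm(travel=[[0.2,0.22,-0.15],[0.4,0.44,-0.15],[0.4,0.44,-0.15],[0.4,0.44,-0.15],[0.4,0.44,-0.15],[0.4,0.44,-0.15],[0.4,0.44,-0.15],[0.4,0.44,-0.15],[0.4,0.44,-0.15],[0.4,0.44,-0.15]], dr=[[0,0,0],[0,0,0],[0,0,0],[0,0,0],[0,0,0],[0,0,0],[0,0,0],[0,0,0],[0,0,0],[0,0,0]], claw=[1,1,1,1,1,1,1,1,1,1])

```text
time_s: 3.2
tcp_pos: [0.4554, -0.1996, 0.3011]
eef_rot: [179.9, 0.0, -89.9]
contact_force: [-0.5, -0.4, -1.4]
gripper_width: 0.0875
gripper_force: 0.0
```

```bash
cat > c.py <<'E'
from h import *
from b import rect,pts
np.set_printoptions(precision=4,suppress=True)
c=cam('wrist'); save(c,'w1.png'); print(r.get_state()['tcp_pos'])
for k in ['box_centre','jar','bin']:
    t=r.tip_of(k,'wrist')[:1]; 
    if t: print(k,t[0],at_depth(c,t[0]['at']))
    q=r.regions_of(k,'wrist')[:1]
    if q:
        P=pts(c,q[0]['pixels'])
        for a,b in [(.035,.05),(.05,.06),(.06,.075)]:
            S=P[(P[:,2]>a)&(P[:,2]<b)]
            if len(S)>20: print(k,a,len(S),rect(S))
E
sed -i 's/^for n in/if __name__=="__main__":\n  for n in/; ' b.py; python3 - <<'E'
s=open('b.py').read().split('if __name__')[0]
open('b.py','w').write(s)
E
python3 c.py
```

```text
[ 0.4553 -0.1997  0.3012]
box_centre {'at': [335.4, 118.3], 'conf': 0.81} [[ 0.4472 -0.2841  0.0672]]
box_centre 0.06 7296 (444.3, -282.0, 56.1, 109.8, 3.52)
jar {'at': [225.3, 111.5], 'conf': 0.87} [[ 0.5453 -0.2895  0.0801]]
jar 0.035 264 (552.2, -289.5, 53.6, 32.1, 74.97)
jar 0.05 345 (552.3, -290.0, 51.8, 30.1, 78.4)
jar 0.06 110 (548.0, -291.7, 45.6, 16.9, 87.64)
bin {'at': [284.2, 132.3], 'conf': 0.78} [[ 0.5008 -0.2724  0.0045]]
bin 0.035 3611 (502.2, -275.3, 252.2, 192.0, 5.86)
bin 0.05 5728 (501.9, -275.4, 260.7, 201.4, 5.95)
bin 0.06 76 (444.3, -282.0, 56.1, 109.7, 3.59)
```

View pics/w1.png

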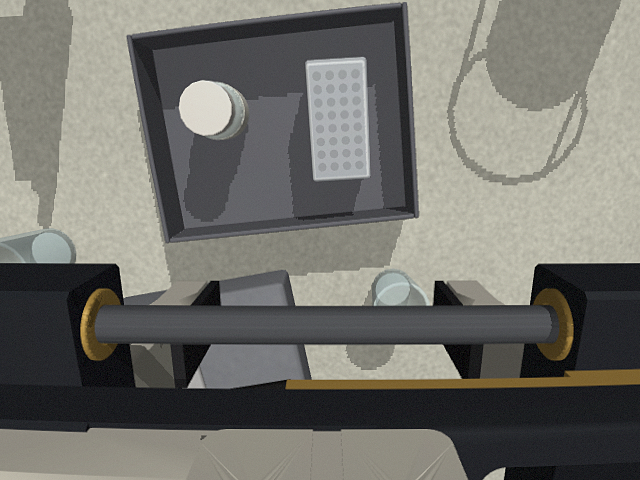

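The wrist view shows the box in the bin, top centred near (338,118), and the jar at (210,108). The box measures 56 x 110 mm at (0.444, -0.282), yaw 3.5°. I'll descend onto it with a 70 mm opening.

Request:
jog_arm(travel=[[0.1,0.0214,0],[0.164,0.0214,0.1],[0.164,0.0214,0.2],[0.164,0.0214,0.3],[0.164,0.0214,0.4],[0.164,0.0214,0.48],[0.164,0.0214,0.534],[0.164,0.0214,0.534],[0.164,0.0214,0.534],[0.164,0.0214,0.534]], dr=[[0,0,-0.0097],[0,0,-0.0097],[0,0,-0.0097],[0,0,-0.0097],[0,0,-0.0097],[0,0,-0.0097],[0,0,-0.0097],[0,0,-0.0097],[0,0,-0.0097],[0,0,-0.0097]], claw=[0.8,0.8,0.8,0.8,0.8,0.8,0.8,0.8,0.8,0.8])

```text
time_s: 4.8
tcp_pos: [0.4453, -0.2823, 0.036]
eef_rot: [-179.9, -0.0, -86.5]
contact_force: [0.7, 0.7, -1.0]
gripper_width: 0.0702
gripper_force: 0.0
```

Request:
jog_arm(travel=[[0,0,0],[0,0,0],[0,0,0],[0,0,0],[0,0,0],[0,0,-0.1],[0,0,-0.2],[0,0,-0.3],[0,0,-0.4],[0,0,-0.47]], dr=[[0,0,0],[0,0,0],[0,0,0],[0,0,0],[0,0,0],[0,0,0],[0,0,0],[0,0,0],[0,0,0],[0,0,0]], claw=[0.5,0.5,0.5,0.5,0.5,0.5,0.5,0.5,0.5,0.5], newtons=25)

```text
time_s: 6.05
tcp_pos: [0.4443, -0.282, 0.2718]
eef_rot: [-179.9, -0.0, -86.5]
contact_force: [1.2, -1.0, -3.1]
gripper_width: 0.0559
gripper_force: 25.0
```

```bash
cat > d.py <<'E'
from h import *
from b import rect,pts
np.set_printoptions(precision=4,suppress=True)
s=r.get_state();print(s['tcp_pos'],s['gripper_width'],s['gripper_force'])
yaw=np.radians(10.8);ey=np.array([-np.sin(yaw),np.cos(yaw)]);ex=np.array([np.cos(yaw),np.sin(yaw)]);o=np.array([.566,.099])
for n in ['scene','side']:
    c=cam(n); save(c,n+'1.png',(220,190,520,430) if n=='scene' else (240,200,420,400),2.5 if n=='scene' else 3)
    for k,z in [('deck_centre',.07),('stop_face',.093),('jaw_face',.093),('knob_grip',None),('pointer_tip',.102),('mark_line',.102)]:
        for t in r.tip_of(k,n)[:1]:
            p=at_z(c,t['at'],z)[0] if z else at_depth(c,t['at'])[0]
            print(n,k,round(t['conf'],2),np.array(t['at']),p,'shaker mm',1000*np.array([(p[:2]-o)@ex,(p[:2]-o)@ey]))
    # whole cloud in shaker frame, height slices
    v,u=np.mgrid[0:480,0:640]; m=c['range_z']>0
    P=at_depth(c,np.c_[u[m],v[m]]); S=np.c_[(P[:,:2]-o)@ex,(P[:,:2]-o)@ey,P[:,2]]*1000
    np.save(n+'_S.npy',S)
    w=S[(abs(S[:,0])<130)&(abs(S[:,1])<230)]
    for a,b in [(62,75),(95,104),(110,120)]:
        q=w[(w[:,2]>a)&(w[:,2]<b)]; print(n,a,'x hist',np.histogram(q[:,0],np.arange(-110,115,10))[0],'\n y',np.histogram(q[:,1],np.arange(-210,215,10))[0])
    q=w[(w[:,2]>20)&(w[:,2]<60)];print(cv2.minAreaRect(q[:,:2].astype(np.float32)))
E
python3 d.py
```

```text
[ 0.4443 -0.282   0.2718] 0.05589183252349324 24.999310076236725
scene deck_centre 0.61 [410.7 306.8] [0.5255 0.1751 0.07  ] shaker mm [-25.5595  82.3414]
scene stop_face 0.86 [436.8 307.2] [0.5141 0.2174 0.093 ] shaker mm [-28.8178 126.0606]
scene jaw_face 0.97 [375.4 270.3] [0.5324 0.0923 0.093 ] shaker mm [-34.2187  -0.2561]
scene knob_grip 0.56 [283.9 227.6] [ 0.628  -0.039   0.1371] shaker mm [  34.9909 -147.2014]
scene pointer_tip 0.65 [343.7 280.9] [0.6018 0.099  0.102 ] shaker mm [35.1367 -6.7383]
scene mark_line 0.54 [350.2 286.6] [0.602  0.1165 0.102 ] shaker mm [38.6417 10.4122]
scene 62 x hist [ 24 168 398 366 321 349 419 436 400 431 535 602 290  60  36  17  24  26
  20  43 931 183] 
 y [  2  48  80  87  84  98  90  74  73  77 146 108 168 174 180 171  83  65
  63  36  38 184 257 260 273 266 276 285 285 300 294 197 107  71  37 170
 214 141  99  91 293  34]
scene 95 x hist [  0   0   0   1  33  79 126  54 166 188  89 131 110  74  90 413 822 810
 831 966 521 254] 
 y [  1  26  25  27  25  24  21  33  42  49 177  96 148 142 150 139 156 157
 128  72 106 303 156 166 148 143 151
[... 1228 characters left out ...]
72  73
  77  82  86  96 398  85]
side 95 x hist [  0   0   0   2  58  90  85  92 116  84  88  88  77  51  54 319 473 472
 456 473 152  46] 
 y [  0   2   2   5   3   7  10  22  23  26  88  85  71  72  72  77  79  67
  46  17  52 208 106  82  77  76  75  78  82  88  85 110  89  97  94 273
 154 152 106 111 169 139]
side 110 x hist [  0   0   0   0  87  96  94  92 102  97  99  92 114  25  29  30  42 105
  70  32  41  18] 
 y [  0   5  19  16  16  13  27  77  75  24  76  26   0   0   0   0   0   0
   0   4  68 183  26   1   1   0   0   0   0   0   0   0   0   0  57 217
   2   0   0  52 220  60]
((-16.749839782714844, 0.04949951171875), (408.80242919921875, 222.77427673339844), 89.81029510498047)
```

```bash
cat > e.py <<'E'
import numpy as np,cv2
for n in ['scene','side']:
    S=np.load(n+'_S.npy')
    for nm,a,b in [('jaw',-25,25),('stop',120,158)]:
        q=S[(S[:,2]>113)&(S[:,2]<119)&(S[:,0]>-85)&(S[:,0]<24)&(S[:,1]>a)&(S[:,1]<b)]
        print(n,nm,len(q),np.percentile(q[:,1],[2,50,98]),np.percentile(q[:,0],[1,99]),cv2.minAreaRect(q[:,:2].astype(np.float32)),q[:,2].mean(), 'slope deg',np.degrees(np.polyfit(q[:,0],q[:,1],1)[0]))
E
python3 e.py
```

```text
scene jaw 241 [-4.64877938  2.47925267  9.22644053] [-68.1846356   19.19802179] ((-24.501140594482422, 2.3342418670654297), (15.40015983581543, 88.88212585449219), 89.95616149902344) 114.47631097868363 slope deg -0.13199586025858154
scene stop 302 [135.10589312 141.83436996 147.18808014] [-68.45335759  20.15419432] ((-24.47297477722168, 141.52401733398438), (13.504417419433594, 90.7055435180664), 89.54003143310547) 114.50563155624529 slope deg -0.7995916629775182
side jaw 174 [-4.53424533  3.79474957 10.95814893] [-69.06425101  18.1448059 ] ((-25.765413284301758, 2.8491339683532715), (16.950939178466797, 88.30805969238281), 89.09455871582031) 114.65226075874658 slope deg -0.006288178046630077
side stop 189 [135.90809577 142.81537095 148.6272098 ] [-68.3337388   18.98536079] ((-24.712387084960938, 141.66744995117188), (88.75984191894531, 15.52700424194336), 0.8772839903831482) 114.64718615408565 slope deg -0.13833423168274198
```

View pics/scene1.png

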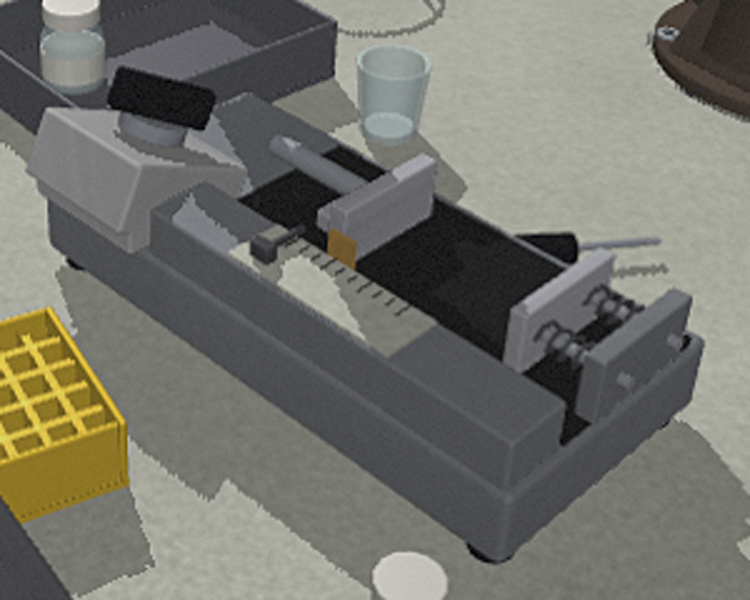

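The scene crop shows the jaw face near (395,205), the stop plate face near (560,310), the pointer near (270,245) and the brass rider near (342,247). Measured jaw-to-plate gap is about 125.5 mm. Next is the transfer to above the deck.

Request:
jog_arm(travel=[[-0.1,-0.025,0],[-0.22,-0.055,0],[-0.34,-0.085,0],[-0.46,-0.115,0],[-0.58,-0.145,0],[-0.7,-0.176,0],[-0.82,-0.206,0],[-0.884,-0.222,0],[-0.884,-0.222,0],[-0.884,-0.222,0]], dr=[[0,0,0],[0,0,-0.004],[0,0,-0.008],[0,0,-0.012],[0,0,-0.016],[0,0,-0.0197],[0,0,-0.0197],[0,0,-0.0197],[0,0,-0.0197],[0,0,-0.0197]], claw=[0.5,0.5,0.5,0.5,0.5,0.5,0.5,0.5,0.5,0.5])

```text
time_s: 8.0
tcp_pos: [0.5279, 0.1657, 0.2693]
eef_rot: [180.0, -0.0, -79.4]
contact_force: [-0.3, -1.1, -2.1]
gripper_width: 0.0561
gripper_force: 25.0
```

Request:
jog_arm(travel=[[0,0,0.08],[0,0,0.16],[0,0,0.22],[0,0,0.26],[0,0,0.29],[0,0,0.31],[0,0,0.325],[0,0,0.334],[0,0,0.337],[0,0,0.337]], dr=[[0,0,0],[0,0,0],[0,0,0],[0,0,0],[0,0,0],[0,0,0],[0,0,0],[0,0,0],[0,0,0],[0,0,0]], claw=[0.5,0.5,0.5,0.5,0.5,0.5,0.5,0.5,0.5,0.5])

```text
time_s: 9.25
tcp_pos: [0.5283, 0.1661, 0.1013]
eef_rot: [-180.0, 0.0, -79.4]
contact_force: [0.2, -0.1, -2.3]
gripper_width: 0.0558
gripper_force: 25.0
```

```bash
python3 - <<'E'
from h import *
a=cam('scene');b=cam('side')
A=cv2.resize(a['pixels'][200:380,300:500],None,fx=2,fy=2,interpolation=2);B=cv2.resize(b['pixels'][200:380,260:400],None,fx=2,fy=2,interpolation=2)
cv2.imwrite('pics/place.png',np.hstack([A,B])[:,:,::-1])
for c in (a,b):
    v,u=np.mgrid[0:480,0:640]; m=c['range_z']>0
    P=at_depth(c,np.c_[u[m],v[m]]);y=np.radians(10.6);o=np.array([.566,.099]);q=P[:,:2]-o
    S=np.c_[q@[np.cos(y),np.sin(y)],q@[-np.sin(y),np.cos(y)],P[:,2]]*1000
    for nm,lo,hi,y0,y1 in [('box',127,138,10,145),('jaw',113,119,-25,20),('stop',113,119,125,165)]:
        t=S[(S[:,2]>lo)&(S[:,2]<hi)&(abs(S[:,0]+25)<44)&(S[:,1]>y0)&(S[:,1]<y1)]
        if len(t)>9: print(nm,len(t),np.percentile(t[:,1],[2,98]),np.percentile(t[:,0],[2,98]),t[:,2].mean())
E
```

```text
box 893 [ 78.3053033  128.35201403] [-59.78842619  10.19335123] 131.30716677613438
jaw 40 [-4.16742714  7.99959408] [ 5.87173673 18.53792493] 114.36877021845726
stop 361 [126.14923869 147.360242  ] [-65.84138046  17.84409565] 114.6877650058818
box 990 [ 38.75737925 129.57685728] [-60.96567935  10.27189307] 131.67237478152367
stop 267 [125.92109988 148.52964064] [-65.37565232  15.19314138] 114.83462016554036
```

View pics/place.png

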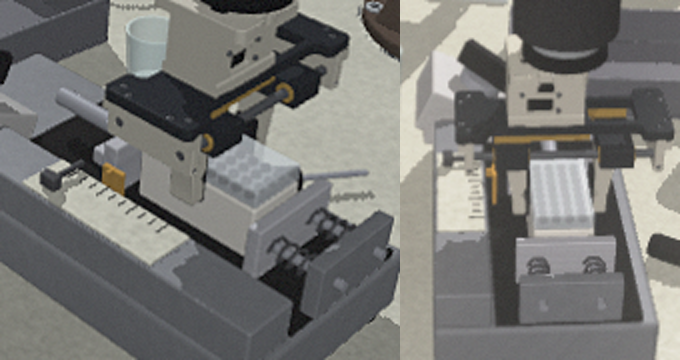

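The box stands between jaw and stop plate, with clear gaps at both ends and the lid end near (275,190) in the left half of the crop. I'll lower it the last 1.5 mm, release and rise.

Request:
jog_arm(travel=[[0,0,0.002],[0,0,0.003],[0,0,0.003],[0,0,0.003],[0,0,0.003],[0,0,-0.02],[0,0,-0.08],[0,0,-0.16],[0,0,-0.26],[0,0,-0.34]], dr=[[0,0,0],[0,0,0],[0,0,0],[0,0,0],[0,0,0],[0,0,0],[0,0,0],[0,0,0],[0,0,0],[0,0,0]], claw=[0.5,0.5,0.74,0.74,0.74,0.74,0.74,0.74,0.74,0.74])

```text
time_s: 10.6
tcp_pos: [0.5284, 0.1659, 0.2742]
eef_rot: [-179.9, 0.0, -79.4]
contact_force: [1.5, -0.4, 0.8]
gripper_width: 0.065
gripper_force: 0.0
```

```bash
cat > f.py <<'E'
from h import *
np.set_printoptions(precision=4,suppress=True)
y=np.radians(10.6);o=np.array([.566,.099])
def toS(P):
    q=P[:,:2]-o; return np.c_[q@[np.cos(y),np.sin(y)],q@[-np.sin(y),np.cos(y)],P[:,2]]*1000
def cloud(c):
    v,u=np.mgrid[0:480,0:640]; m=c['range_z']>0
    return at_depth(c,np.c_[u[m],v[m]]),c['pixels'][m]
if __name__=='__main__':
    s=r.get_state();print(s['tcp_pos'],s['eef_rot'])
    n=np.array([-np.cos(y)*np.sin(np.radians(25)),-np.sin(y)*np.sin(np.radians(25)),np.cos(np.radians(25))])
    for nm in ['scene','side','wrist']:
        c=cam(nm); P,col=cloud(c);S=toS(P)
        for k in ['knob_grip','pointer_tip','mark_line']:
            for t in r.tip_of(k,nm)[:1]: print(nm,k,t['conf'],t['at'],at_depth(c,t['at']), toS(at_depth(c,t['at'])))
        for lab,lo,hi,y0,y1 in [('box',127,138,10,145),('jaw',113,119,-25,20),('stop',113,119,131,165)]:
            t=S[(S[:,2]>lo)&(S[:,2]<hi)&(abs(S[:,0]+25)<44)&(S[:,1]>y0)&(S[:,1]<y1)]
            if len(t)>9: print(nm,lab,len(t),np.percentile(t[:,1],[2,98]),np.percentile(t[:,0],[2,98]),cv2.minAreaRect(t[:,:2].astype(np.float32)))
        # knob bar: dark points over the console
        k=(S[:,1]>-205)&(S[:,1]<-85)&(S[:,0]>-40)&(S[:,0]<110)&(S[:,2]>100)&(S[:,2]<200)&(col.max(1)<60)
        Q=P[k]
        if len(Q)>30:
            h=Q@n; top=Q[h>np.percentile(h,98)-.006]
            e1=np.cross(n,[0,0,1.]);e1/=np.linalg.norm(e1);e2=np.cross(n,e1)
            rc=cv2.minAreaRect((np.c_[top@e1,top@e2]*1000).astype(np.float32))
            ctr=(rc[0][0]*e1+rc[0][1]*e2)/1000+n*np.median(top@n)
            bx=cv2.boxPoints(rc);d=[bx[1]-bx[0],bx[2]-bx[1]];d=max(d,key=np.linalg.norm);d/=np.linalg.norm(d)
            print(nm,'bar',len(top),rc,'topctr',ctr,'grip',ctr-.012*n,'dir',d[0]*e1+d[1]*e2)
        save(c,nm+'2.png')
    # panel plane from wrist or scene
E
python3 f.py
```

```text
[0.5284 0.1659 0.2742] [-179.8711    0.0355  -79.4069]
scene knob_grip 0.68 [285.8, 228.8] [[ 0.6259 -0.0363  0.1355]] [[  33.9858 -144.0084  135.5177]]
scene pointer_tip 0.41 [340.6, 281.8] [[0.6116 0.1039 0.1071]] [[ 45.7168  -3.5397 107.062 ]]
scene mark_line 0.66 [352.6, 287.6] [[0.6031 0.1239 0.1052]] [[ 41.0998  17.6796 105.2292]]
scene box 1572 [ 22.9542 127.5828] [-49.1835   3.4034] ((-23.845260620117188, 74.22393035888672), (57.97263717651367, 110.92164611816406), 0.035380832850933075)
scene jaw 208 [-4.7302  7.8179] [-66.8862  17.7446] ((-25.05826187133789, 0.40218067169189453), (87.55522155761719, 14.730724334716797), 3.4952850341796875)
scene stop 296 [135.0213 147.1535] [-66.3267  17.5865] ((-24.6656494140625, 141.2598876953125), (13.116890907287598, 87.35657501220703), 89.52228546142578)
scene bar 182 ((-154.92794799804688, -608.2935180664062), (67.79771423339844, 17.199356079101562), 61.59142303466797) topctr [ 0.6223 -0.0412  0.1439] grip [ 0.6273 -0.0402  0.133 ] dir [-0.8711  0.321  -0.3717]
side knob_grip 0.9 [304.6, 231.2] [[ 0.6226 -0.0358  0.1387]] [[  30.8472 -
[... 760 characters left out ...]
130502700805664), 64.09876251220703) topctr [ 0.6208 -0.034   0.1402] grip [ 0.6258 -0.0331  0.1293] dir [-0.8817  0.2794 -0.3802]
wrist mark_line 0.93 [239.5, 155.1] [[0.6023 0.1243 0.1111]] [[ 40.318   18.2077 111.1044]]
wrist box 10693 [ 19.6001 124.0765] [-51.3516   1.5971] ((-24.876279830932617, 72.72341918945312), (55.769622802734375, 109.11361694335938), 0.047321442514657974)
wrist jaw 2275 [-6.5524  6.4051] [-67.3819  17.2318] ((-25.02048110961914, 5.740964889526367), (87.9595947265625, 24.750877380371094), 0.08101335912942886)
wrist stop 678 [133.5984 138.2819] [-67.0451  17.1657] ((-25.005786895751953, 135.7301788330078), (87.89849090576172, 5.6848859786987305), 0.3215321898460388)
```

Box measured on the deck: centred within 1 mm across, aligned, with gaps at both ends. Next I work out the knob approach.

```bash
cat > g.py <<'E'
from h import *
np.set_printoptions(precision=4,suppress=True)
y=np.radians(10.6)
n=np.array([-np.cos(y)*np.sin(np.radians(25)),-np.sin(y)*np.sin(np.radians(25)),np.cos(np.radians(25))])
def goal(d):
    d=d-n*(d@n);d/=np.linalg.norm(d); return np.c_[d,np.cross(-n,d),-n]
def rel(p0,R0,p,Rg):
    print('travel',R0.T@(p-p0)/.5,'dr',np.degrees(R.from_matrix(R0.T@Rg).as_rotvec())/360)
if __name__=='__main__':
    R0=R.from_euler('xyz',[180,0,-79.4],degrees=True).as_matrix()
    rel(np.array([.5281,.1659,.2715]),R0,np.array([.6223,-.0412,.1439])+.08*n,goal(np.array([.8711,-.321,.3717])))
    print(r.get_state()['tcp_pos'],r.get_state()['joints'])
E
python3 g.py
```

```text
travel [ 0.4418 -0.0414  0.1102] dr [ 0.0626  0.0373 -0.1683]
[0.528  0.1658 0.2705] [ 37.7096   7.618  -10.811    0.0012 -71.636  -27.1269]
```

Request:
jog_arm(travel=[[0.1,-0.01,0],[0.18,-0.02,0.02],[0.26,-0.03,0.04],[0.34,-0.035,0.07],[0.4,-0.04,0.09],[0.442,-0.041,0.11],[0.442,-0.041,0.11],[0.442,-0.041,0.11],[0.442,-0.041,0.11],[0.442,-0.041,0.11]], dr=[[0.009,0.005,-0.024],[0.018,0.011,-0.048],[0.027,0.016,-0.072],[0.036,0.021,-0.096],[0.045,0.027,-0.12],[0.054,0.032,-0.144],[0.0626,0.0373,-0.1683],[0.0626,0.0373,-0.1683],[0.0626,0.0373,-0.1683],[0.0626,0.0373,-0.1683]], claw=[0.7,0.6,0.6,0.6,0.6,0.6,0.6,0.6,0.6,0.6])

```text
time_s: 12.45
tcp_pos: [0.5894, -0.047, 0.2163]
eef_rot: [-167.5, -21.8, -20.3]
contact_force: [-0.6, 0.3, -0.1]
gripper_width: 0.0525
gripper_force: 0.0
```

```bash
cat > k.py <<'E'
from h import *
from f import *
from g import n,goal,rel
s=r.get_state();print(s['tcp_pos'],s['eef_rot'],s['joints'])
c=cam('wrist');save(c,'w3.png')
P,col=cloud(c);S=toS(P)
for t in r.tip_of('knob_grip','wrist')[:1]: print(t)
for t in r.tip_of('mark_line','wrist')[:1]: print('mark',t,toS(at_depth(c,t['at'])))
for t in r.tip_of('pointer_tip','wrist')[:1]: print('ptr',t,toS(at_depth(c,t['at'])))
h=P@n; g0=np.array([.6223,-.0412,.1439])
k=(np.linalg.norm(P-g0,axis=1)<.06)&(abs(h-g0@n)<.009)&(col.max(1)<70)
Q=P[k];hh=np.median(Q@n);
e1=np.cross(n,[0,0,1.]);e1/=np.linalg.norm(e1);e2=np.cross(n,e1)
rc=cv2.minAreaRect((np.c_[Q@e1,Q@e2]*1000).astype(np.float32))
ctr=(rc[0][0]*e1+rc[0][1]*e2)/1000+n*hh
bx=cv2.boxPoints(rc);d=max([bx[1]-bx[0],bx[2]-bx[1]],key=np.linalg.norm);d=d/np.linalg.norm(d);d=d[0]*e1+d[1]*e2;d*=np.sign(d[0])
print(len(Q),rc,'topctr',ctr,'dir',d, 'h std',(Q@n).std())
pn=(np.linalg.norm(P-g0,axis=1)<.09)&(abs(h-(g0@n-.042))<.012)&(col.min(1)>110)
if pn.sum()>50:
    w=P[pn];cc=w.mean(0);nn=np.linalg.svd(w-cc,full_matrices=False)[2][2];nn*=np.sign(nn[2]);print('panel normal',nn,'assumed',n,'bar top above panel',(ctr-cc)@nn,pn.sum())
R0=goal(np.array([.8711,-.321,.3717])); rel(np.array([.6223,-.0412,.1439])+.08*n,R0,ctr-.022*n,goal(d))
E
python3 k.py
```

```text
[ 0.5894 -0.047   0.2163] [-167.478   -21.794   -20.2972] [ 15.8157  -0.069  -33.1556   4.1514 -32.0899  53.2747]
{'at': [332.1, 249.0], 'conf': 0.88}
2948 ((-158.78982543945312, -606.5606689453125), (68.39514923095703, 15.893258094787598), 59.717750549316406) topctr [ 0.6202 -0.0455  0.1458] dir [ 0.862  -0.3517  0.365 ] h std 0.0013847973035211309
panel normal [-0.4209 -0.057   0.9053] assumed [-0.4154 -0.0777  0.9063] bar top above panel 0.04227702723627947 16038
travel [0.0005 0.0084 0.1981] dr [ 0.     -0.      0.0052]
```

View pics/w3.png

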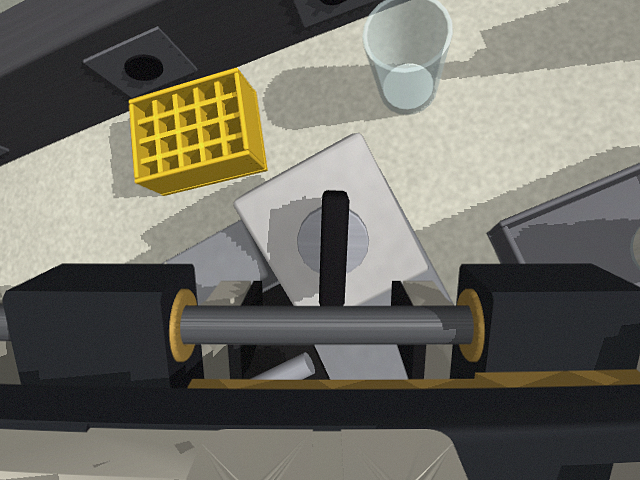

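The wrist view shows the knob bar running (334,190) to (332,305), centred over its hub and in line with the tool x axis. Next I descend and grip it.

Request:
jog_arm(travel=[[0,0.008,0.04],[0,0.008,0.09],[0,0.008,0.13],[0,0.008,0.16],[0,0.008,0.185],[0,0.008,0.198],[0,0.008,0.198],[0,0.008,0.198],[0,0.008,0.198],[0,0.008,0.198]], dr=[[0,0,0.005],[0,0,0.005],[0,0,0.005],[0,0,0.005],[0,0,0.005],[0,0,0.005],[0,0,0.005],[0,0,0.005],[0,0,0.005],[0,0,0.005]], claw=[0.6,0.6,0.6,0.6,0.6,0.6,0.6,0.6,0.1,0.1], newtons=25)

```text
time_s: 13.9
tcp_pos: [0.6291, -0.0436, 0.126]
eef_rot: [-166.8, -21.5, -22.1]
contact_force: [-0.5, -0.0, 0.8]
gripper_width: 0.038
gripper_force: 0.0
```

Request:
jog_arm(travel=[[0,0,0],[0,0,0],[0,0,0],[0,0,0],[0,0,0],[0,0,0],[0,0,0],[0,0,0],[0,0,0],[0,0,0]], dr=[[0,0,0],[0,0,0],[0,0,0],[0,0,0],[0,0,0.02],[0,0,0.04],[0,0,0.06],[0,0,0.08],[0,0,0.08],[0,0,0.08]], claw=[0.1,0.1,0.1,0.1,0.1,0.1,0.1,0.1,0.1,0.1])

```text
time_s: 15.15
tcp_pos: [0.6291, -0.0434, 0.1257]
eef_rot: [-158.2, -12.6, -50.7]
contact_force: [-2.1, 5.2, 3.1]
gripper_width: 0.016
gripper_force: 25.0
```

```bash
cat > m.py <<'E'
import sys
from h import *
from f import *
s=r.get_state();print(s['time_s'],s['tcp_pos'],s['eef_rot'],s['joints'],s['contact_force'],s['moment'],s['gripper_width'])
for nm in ['scene','side']:
    c=cam(nm);P,col=cloud(c);S=toS(P)
    for lab,lo,hi,y0,y1 in [('box',128,138,5,150),('jaw',113,119,-25,30),('stop',113,119,133,175)]:
        t=S[(S[:,2]>lo)&(S[:,2]<hi)&(abs(S[:,0]+25)<44)&(S[:,1]>y0)&(S[:,1]<y1)]
        if len(t)>9: print(nm,lab,len(t),np.percentile(t[:,1],[2,98]))
    # pointer / mark: points standing above the spine near its front
    t=(S[:,2]>103)&(S[:,2]<130)&(S[:,0]>30)&(S[:,0]<80)&(S[:,1]>-40)&(S[:,1]<70)
    br=t&(col[:,0].astype(int)>col[:,2].astype(int)+50); 
    if br.sum(): print(nm,'brass',br.sum(),np.percentile(S[br],[5,50,95],axis=0).tolist())
    pt=t&~br
    if pt.sum(): print(nm,'ptr',pt.sum(),np.percentile(S[pt],[5,50,95],axis=0).tolist())
    if len(sys.argv)>1 and sys.argv[1]==nm:
        q=proj(c,[[.605,.12,.105]])[0].astype(int); save(c,sys.argv[2],(q[0]-50,q[1]-40,q[0]+50,q[1]+40),6)
E
python3 m.py scene p1.png
```

```text
15.15 [ 0.6291 -0.0434  0.1257] [-158.2193  -12.6289  -50.6832] [ 14.7875  10.0138 -36.3704   5.4782 -18.7311  22.1678] [-2.1153  5.1986  3.1069] [1.4496 1.8394 0.6792] 0.01601946699483914
scene box 1517 [ 23.809  127.6461]
scene jaw 86 [ 6.1059 28.7507]
scene stop 285 [135.1845 147.3606]
scene brass 56 [[32.6538650908754, 11.430412865566556, 103.59180320110396], [35.75356564673649, 20.03669026371749, 108.09196716301284], [41.60077329609689, 29.156461911378866, 110.27368522187612]]
scene ptr 96 [[33.78797873708795, -9.25504808704957, 103.79032041739069], [62.27170248140865, -4.221083623348838, 108.98357311895907], [79.0285643813354, 16.078577666756523, 114.0160701569374]]
side box 976 [ 26.0326 129.4234]
side jaw 58 [ 7.3899 22.2167]
side stop 198 [135.4852 149.8577]
side brass 26 [[32.82819260972107, 14.021735299847421, 103.7803157981903], [34.99980886702592, 21.52478433032495, 108.26996553093849], [40.54083368551871, 28.73078794709298, 111.16128374264083]]
side ptr 70 [[46.54126373453651, -7.521936805457068, 103.25571850003666], [67.55054511122151, -3.801829920035701, 108.81766542964833], [79.53019374833326, 17.081048161588548, 113.66201808419258]]
```

Request:
jog_arm(travel=[[0,0,0],[0,0,0],[0,0,0],[0,0,0],[0,0,0],[0,0,0],[0,0,0],[0,0,0],[0,0,0],[0,0,0]], dr=[[0,0,0.012],[0,0,0.024],[0,0,0.036],[0,0,0.048],[0,0,0.06],[0,0,0.072],[0,0,0.08],[0,0,0.08],[0,0,0.08],[0,0,0.08]], claw=[0.1,0.1,0.1,0.1,0.1,0.1,0.1,0.1,0.1,0.1])

```text
time_s: 16.5
tcp_pos: [0.6288, -0.0435, 0.1255]
eef_rot: [-155.0, -1.0, -77.3]
contact_force: [-2.9, 3.9, 3.4]
gripper_width: 0.0156
gripper_force: 25.0
```

```bash
python3 m.py scene p2.png
```

```text
16.5 [ 0.6288 -0.0435  0.1255] [-155.0237   -0.993   -77.2543] [ 14.7824  10.011  -36.3843   5.4822 -18.7478  -6.6206] [-2.9306  3.8848  3.4214] [1.3146 2.0236 0.774 ] 0.015575956409258518
scene box 1544 [ 34.6564 138.4845]
scene jaw 77 [16.8667 29.4847]
scene stop 358 [136.8336 153.083 ]
scene brass 57 [[31.973026252713264, 11.290537401759622, 103.0988819381024], [35.49243855827295, 20.18607915263317, 107.37307606314161], [41.27702118108944, 28.19637379161853, 110.79582578647327]]
scene ptr 94 [[36.20856711525317, 2.9135806724555877, 103.68456017958015], [62.05954516541786, 7.559262571386912, 108.9733345534573], [78.97606171069283, 25.358483553044493, 114.02079585879935]]
side box 1012 [ 35.3734 140.1557]
side jaw 47 [18.147  29.4557]
side stop 271 [138.0988 154.5502]
side brass 24 [[32.61642666129048, 14.450873089235778, 104.30457882667031], [34.98908825013842, 19.272632767865957, 108.22176498630392], [40.534285859686825, 29.271627657539383, 111.09909087395947]]
side ptr 82 [[46.17723493054733, 2.0950371406612684, 103.19833828061752], [67.77737879832937, 8.256632403041019, 108.01944932128421], [79.60613534955398, 30.35308030819056, 113.11343003186214]]
```

View pics/p2.png

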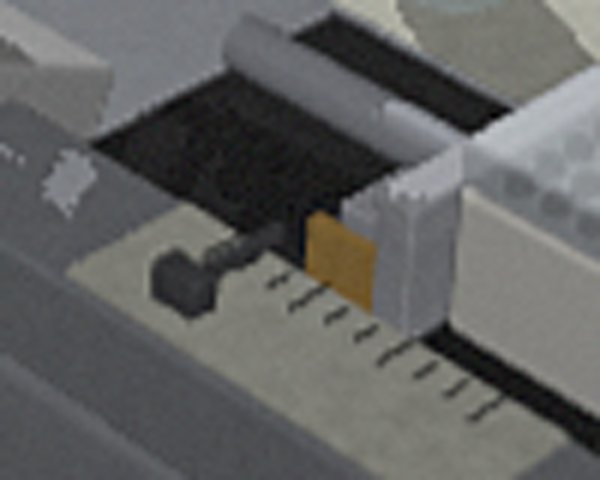

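The crop shows the pointer (dark finger, tip near (285,232)) still short of the brass rider at (340,262), with the box against the stop plate. I'll turn a little more, release and look from close above.

Request:
jog_arm(travel=[[0,0,0],[0,0,0],[0,0,0],[0,0,0],[0,0,0],[0,0,0],[0,0,0],[0,0,-0.06],[0,0,-0.14],[0,0,-0.2]], dr=[[0,0,0.01],[0,0,0.02],[0,0,0.025],[0,0,0.025],[0,0,0.025],[0,0,0.025],[0,0,0.025],[0,0,0.025],[0,0,0.025],[0,0,0.025]], claw=[0.1,0.1,0.1,0.1,0.6,0.6,0.6,0.6,0.6,0.6])

```text
time_s: 17.85
tcp_pos: [0.5871, -0.0516, 0.2176]
eef_rot: [-155.1, 2.9, -85.6]
contact_force: [0.4, -0.5, -0.1]
gripper_width: 0.0523
gripper_force: 0.0
```

```bash
python3 - <<'E'
from h import *
np.set_printoptions(precision=4,suppress=True)
s=r.get_state();print(s['tcp_pos'],s['eef_rot'],s['gripper_width'])
c=cam('wrist');save(c,'w4.png'); print(c['T'])
T=c['T']; print('proj of mark', proj(c,[[.604,.125,.105]]))
for k in ['pointer_tip','mark_line']: print(k,r.tip_of(k,'wrist')[:1])
# desired: camera above mark looking down with tool yaw -79.4 pointing down
R0=R.from_euler('xyz',s['eef_rot'],degrees=True).as_matrix()
Rg=R.from_euler('xyz',[180,0,-79.4],degrees=True).as_matrix()
H=np.array(c['hand_eye']); m=np.array([.604,.122,.106])
# optical axis hits mark at 0.28 m
p=m-Rg@(H[:3,3]-H[:3,2]*0.28)
print('tcp goal',p,'travel',R0.T@(p-s['tcp_pos'])/.5,'dr',np.degrees(R.from_matrix(R0.T@Rg).as_rotvec())/360)
E
```

```text
[ 0.5871 -0.0516  0.2176] [-155.1072    2.8633  -85.5565] 0.05231825303553039
[[-0.9058  0.1783 -0.3843  0.5264]
 [-0.0503 -0.9459 -0.3204 -0.1301]
 [-0.4207 -0.2709  0.8658  0.3575]
 [ 0.      0.      0.      1.    ]]
proj of mark [[354.8952 437.5828]]
pointer_tip []
mark_line []
tcp goal [0.6045 0.1196 0.2192] travel [-0.3384 -0.0498  0.0381] dr [-0.0695  0.0041 -0.0186]
```

Request:
jog_arm(travel=[[-0.08,-0.01,0],[-0.18,-0.015,0.02],[-0.28,-0.02,0.04],[-0.37,-0.025,0.07],[-0.426,-0.03,0.098],[-0.426,-0.03,0.098],[-0.426,-0.03,0.098],[-0.426,-0.03,0.098],[-0.426,-0.03,0.098],[-0.426,-0.03,0.098]], dr=[[-0.0174,0.001,-0.0046],[-0.0348,0.002,-0.0093],[-0.052,0.003,-0.014],[-0.0695,0.0041,-0.0186],[-0.0695,0.0041,-0.0186],[-0.0695,0.0041,-0.0186],[-0.0695,0.0041,-0.0186],[-0.0695,0.0041,-0.0186],[-0.0695,0.0041,-0.0186],[-0.0695,0.0041,-0.0186]], claw=[0.6,0.6,0.6,0.6,0.6,0.6,0.6,0.6,0.6,0.6])

```text
time_s: 19.25
tcp_pos: [0.605, 0.1648, 0.1893]
eef_rot: [-180.0, 0.0, -79.4]
contact_force: [-0.5, 0.2, -0.5]
gripper_width: 0.0522
gripper_force: 0.0
```

```bash
python3 - <<'E'
from h import *
from f import toS
np.set_printoptions(precision=4,suppress=True)
s=r.get_state();print(s['tcp_pos'],s['eef_rot'])
c=cam('wrist')
for k in ['pointer_tip','mark_line']:
    for t in r.tip_of(k,'wrist')[:1]: print(k,t,toS(at_depth(c,t['at'])),toS(at_z(c,[t['at']],.107)))
q=proj(c,[[.604,.122,.106]])[0].astype(int);print(q)
x0=max(0,q[0]-80);y0=max(0,q[1]-60);print(x0,y0)
save(c,'w5.png',(x0,y0,x0+160,y0+120),5)
E
```

```text
[0.605  0.1648 0.1893] [-179.9913    0.0339  -79.4368]
pointer_tip {'at': [338.7, 174.4], 'conf': 0.83} [[43.0338 12.126  98.3806]] [[ 43.284  11.393 107.   ]]
mark_line {'at': [342.5, 186.0], 'conf': 0.89} [[ 41.0678  17.9589 108.3835]] [[ 41.0146  18.1152 107.    ]]
[341 181]
261 121
```

View pics/w5.png

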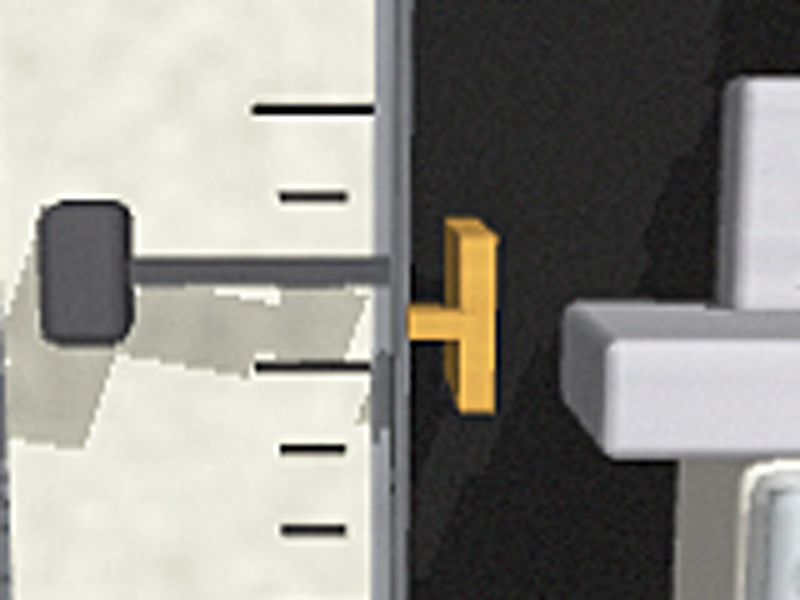

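The crop shows the pointer finger at crop row ~269 and the brass tooth at ~325, which leaves a gap of about 6 to 7 mm. I'll measure that from the edge rows and depth.

```bash
cat > gap.py <<'E'
from h import *
from f import toS
np.set_printoptions(precision=2,suppress=True,linewidth=150)
c=cam('wrist'); im=c['pixels'].astype(int); Z=c['range_z']
g=im.sum(2)/3; br=(im[:,:,0]-im[:,:,2])
def edges(prof,rows):   # half-max crossings of a positive bump
    prof=prof-np.minimum(np.median(prof[:4]),np.median(prof[-4:])); h=prof.max()/2; i=np.nonzero(prof>h)[0]; a,b=i[0],i[-1]
    f=lambda p,q:p+(h-prof[p])/(prof[q]-prof[p])*(q-p)
    return rows[0]+f(a-1,a),rows[0]+f(b+1,b)
import sys
r0=int(sys.argv[1]);  # pointer row approx
cols=range(294,326)
rows=np.arange(r0-9,r0+6); P=(220-g)[rows][:,294:306].mean(1); print('ptr prof',P.round())
rows2=np.arange(r0-12,r0+40); B=br[176:196,344:348].mean(1); print('brass prof 176..',B.round())
print('ptr z',at_depth(c,[[300,r0],[310,r0],[325,r0]])[:,2],'tooth',[at_depth(c,[[346,k]])[0,2].round(4) for k in range(182,191)])
pe=edges(P,rows); be=edges(B,np.arange(176,196)); print(pe,be)
zp=.1076; 
for nm,u,e in [('ptr',300,pe),('ptr',330,pe),('tooth',346,be)]:
    z=np.median(at_depth(c,[[u,k] for k in range(int(e[0])+2,int(e[1])+1)])[:,2]); print(nm,z,toS(at_z(c,[[u,e[0]],[u,e[1]]],z))[:,1])
E
python3 gap.py 175
```

```text
ptr prof [-14. -14. -13. -13. -19. -24. 172. 130. 128. 129. 137.  97.  -1.  42.  40.]
brass prof 176.. [ -0.  -0.  -0.  -2.  -6.  52. 124. 143. 144. 144. 146. 146.  63. -15.  -3.   0.   1.   1.   0.   2.]
ptr z [0.11 0.11 0.11] tooth [np.float64(0.1081), np.float64(0.1128), np.float64(0.1113), np.float64(0.112), np.float64(0.1114), np.float64(0.1121), np.float64(0.1117), np.float64(0.0687), np.float64(0.0698)]
(np.float64(171.52584126082635), np.float64(177.18113687782807)) (np.float64(181.29310344827587), np.float64(187.88023952095807))
ptr 0.11088246458378098 [ 9.63 12.83]
ptr 0.11129604420839373 [ 9.59 12.79]
tooth 0.11196350629723187 [15.05 18.8 ]
```

Request:
jog_arm(travel=[[0.06,0.02,-0.057],[0.16,0.05,-0.057],[0.26,0.08,-0.057],[0.36,0.1,-0.057],[0.419,0.115,-0.057],[0.419,0.115,-0.057],[0.419,0.115,-0.057],[0.419,0.115,-0.057],[0.419,0.115,-0.057],[0.419,0.115,-0.057]], dr=[[0.0174,-0.001,0.0046],[0.0348,-0.002,0.0093],[0.052,-0.003,0.014],[0.0695,-0.0041,0.0186],[0.0695,-0.0041,0.0186],[0.0695,-0.0041,0.0186],[0.0695,-0.0041,0.0186],[0.0695,-0.0041,0.0186],[0.0695,-0.0041,0.0186],[0.0695,-0.0041,0.0186]], claw=[0.6,0.6,0.6,0.6,0.6,0.6,0.6,0.6,0.6,0.6])

```text
time_s: 20.7
tcp_pos: [0.5871, -0.0507, 0.217]
eef_rot: [-155.2, 2.9, -85.5]
contact_force: [-1.1, 0.2, 0.6]
gripper_width: 0.0525
gripper_force: 0.0
```

```bash
python3 - <<'E'
from h import *
from f import *
from g import n,goal
s=r.get_state();R0=R.from_euler('xyz',s['eef_rot'],degrees=True).as_matrix();print(s['tcp_pos'],s['eef_rot'])
c=cam('wrist');P,col=cloud(c);h=P@n;g0=np.array([.6202,-.0455,.1458])
k=(np.linalg.norm(P-g0,axis=1)<.06)&(abs(h-g0@n)<.009)&(col.max(1)<70)
Q=(P[k]-s['tcp_pos'])@R0   # tool frame
print(len(Q),cv2.minAreaRect((Q[:,:2]*1000).astype(np.float32)),np.median(Q[:,2]))
E
```

```text
[ 0.5871 -0.0507  0.217 ] [-155.1712    2.8686  -85.5289]
2928 ((0.9253273010253906, 0.3859844207763672), (15.656126976013184, 69.53665924072266), 89.45463562011719) 0.07864266497587252
```

Request:
jog_arm(travel=[[0,0,0.04],[0,0,0.09],[0,0,0.14],[0,0,0.18],[0,0,0.199],[0,0,0.199],[0,0,0.199],[0,0,0.199],[0,0,0.199],[0,0,0.199]], dr=[[0,0,0],[0,0,0],[0,0,0],[0,0,0],[0,0,0],[0,0,0],[0,0,0],[0,0,0],[0,0,0],[0,0,0]], claw=[0.6,0.6,0.6,0.6,0.6,0.6,0.1,0.1,0.1,0.1])

```text
time_s: 22.0
tcp_pos: [0.6284, -0.0435, 0.1274]
eef_rot: [-155.1, 2.9, -85.6]
contact_force: [-0.2, 0.1, 0.5]
gripper_width: 0.0184
gripper_force: 0.0
```

Request:
jog_arm(travel=[[0,0,0],[0,0,0],[0,0,0],[0,0,0],[0,0,0],[0,0,0],[0,0,0],[0,0,-0.06],[0,0,-0.14],[0,0,-0.2]], dr=[[0,0,0],[0,0,0.01],[0,0,0.021],[0,0,0.021],[0,0,0.021],[0,0,0.021],[0,0,0.021],[0,0,0.021],[0,0,0.021],[0,0,0.021]], claw=[0.1,0.1,0.1,0.1,0.1,0.6,0.6,0.6,0.6,0.6])

```text
time_s: 23.25
tcp_pos: [0.5866, -0.0514, 0.2191]
eef_rot: [-155.6, 6.0, -92.5]
contact_force: [0.7, 0.7, 0.1]
gripper_width: 0.0521
gripper_force: 0.0
```

```bash
python3 - <<'E'
from h import *
np.set_printoptions(precision=4,suppress=True)
s=r.get_state();R0=R.from_euler('xyz',s['eef_rot'],degrees=True).as_matrix();print(s['tcp_pos'],s['eef_rot'])
Rg=R.from_euler('xyz',[180,0,-79.4],degrees=True).as_matrix();p=np.array([.605,.1648,.1893])
d=R.from_matrix(R0.T@Rg).as_rotvec();print(R0.T@(p-s['tcp_pos'])/.5,np.degrees(d)/360)
E
```

```text
[ 0.5866 -0.0514  0.2191] [-155.6325    6.0307  -92.4574]
[-0.4248  0.0267  0.103 ] [-0.0692  0.0087 -0.0393]
```

Request:
jog_arm(travel=[[-0.08,0.005,0],[-0.18,0.01,0.02],[-0.28,0.015,0.04],[-0.37,0.02,0.07],[-0.425,0.027,0.103],[-0.425,0.027,0.103],[-0.425,0.027,0.103],[-0.425,0.027,0.103],[-0.425,0.027,0.103],[-0.425,0.027,0.103]], dr=[[-0.0173,0.0022,-0.0098],[-0.0346,0.0044,-0.0196],[-0.052,0.0065,-0.0295],[-0.0692,0.0087,-0.0393],[-0.0692,0.0087,-0.0393],[-0.0692,0.0087,-0.0393],[-0.0692,0.0087,-0.0393],[-0.0692,0.0087,-0.0393],[-0.0692,0.0087,-0.0393],[-0.0692,0.0087,-0.0393]], claw=[0.6,0.6,0.6,0.6,0.6,0.6,0.6,0.6,0.6,0.6])

```text
time_s: 24.5
tcp_pos: [0.6051, 0.1644, 0.1884]
eef_rot: [-180.0, 0.0, -79.4]
contact_force: [-0.2, -0.2, 0.2]
gripper_width: 0.0525
gripper_force: 0.0
```

```bash
python3 - <<'E'
from h import *
c=cam('wrist');save(c,'w6.png',(261,121,421,241),5)
E
python3 gap.py 185
```

```text
ptr prof [-13. -14. -13. -13. -14. -19. -18. 133. 141. 127. 128. 133. 115.  46.  21.]
brass prof 176.. [  1.   0.   1.  -0.  -3.  -4.  53. 125. 144. 143. 142. 147. 147.  63. -14.  -0.   1.   1.   0.  -0.]
ptr z [0.11 0.11 0.11] tooth [np.float64(0.0709), np.float64(0.1069), np.float64(0.1089), np.float64(0.1118), np.float64(0.1116), np.float64(0.1118), np.float64(0.1104), np.float64(0.1118), np.float64(0.0712)]
(np.float64(182.54160536962118), np.float64(188.74231702385765)) (np.float64(182.28385416666666), np.float64(188.86979166666666))
ptr 0.11091748488492745 [15.38 18.92]
ptr 0.11142717396005991 [15.32 18.85]
tooth 0.11162912204605407 [15.14 18.89]
```

View pics/w6.png

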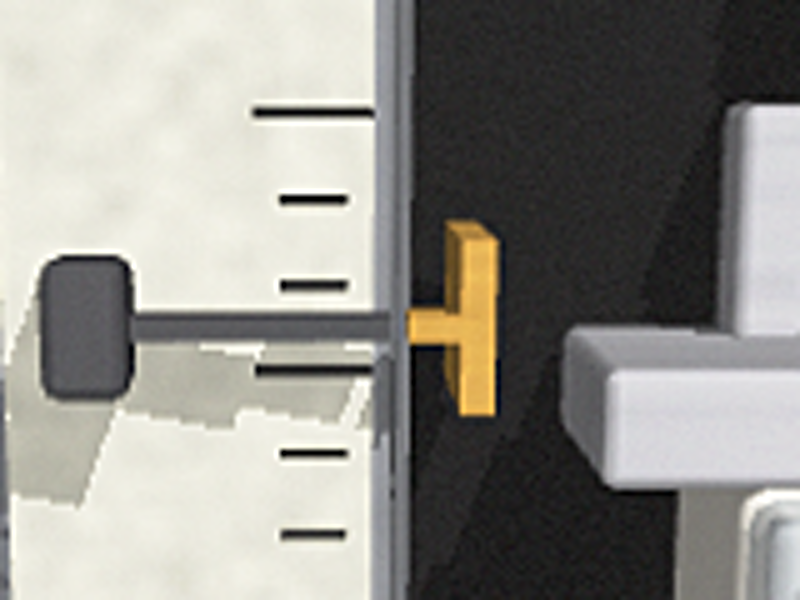

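The pointer (crop row ~326) lines up with the brass tooth (~326) to within about 0.2 mm, and the gripper hovers clear. I'm handing in.

```bash
python3 -c "
from plant import r
print(r.close_job())"
```

```text
the job is handed in; nothing more can be done
None
```

The tube box stands clamped and centred on the shaker deck, the pointer is on the brass mark to within about 0.2 mm, and the job was handed in at about 25 s with the gripper clear of everything; no verdict came back.

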